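# Swing the heavy microscope boom over the specimen and let it stand

## Task

Swing the heavy boom microscope round so that its lens stands right over the onion in the dish on the specimen stage, bring it to rest there, and let it go so that it stands still by itself for at least three seconds. Move it gently and slowly by pushing only on the two rubber pads on the sides of its head, without knocks and without running it against its end stops; leave the screen, the housing and the other things on the bench untouched.

Things in the scene. Friction and masses are not known exactly. Their poses are not given: they have to be found in the camera images.
- boom (a joint): boom angle about the vertical pillar, rad, 0 along the stand's own -x axis, growing as the head swings towards the stand's +y (robot's left): head centre = pillar + 300 mm * (-cos q, +sin q) in the stand's axes. End stops at -0.85 and 0.85: keep between -0.8 and 0.8. Starts at rest on the right of the dish (smaller angle). Keep below 0.5 rad/s; push and touch with less than 25 N
- stand: fixed boom stand: white base plate 240 x 260 x 20 mm with a steel pillar of 40 mm diameter. Origin on the pillar axis at the bench top, z up; its x and y are the stand's axes used for the boom angle
- pillar (a point): top of the stand's pillar, 290 mm above the bench, on the axis about which the boom turns
- head: the boom's white housing, not to be touched: arm 70 mm wide, up to 223 mm above the bench; head a box 150 mm along the boom, 110 mm across, 150 to 240 mm above the bench, with a black screen on top up to 247 mm; bearing 84 mm in diameter, up to 253 mm. Origin on the pillar axis 150 mm above the bench; own x from head to pillar, y from right pad to left pad
- lens (a point): lower end of the lens under the head, on its optical axis, 300 mm from the pillar axis, 100 mm above the bench. Boom and head weigh about 5.7 kg, inertia about the pillar 0.38 kg m2 (both vary by some 30 percent); the bearing runs almost free: damping 0.025 N m s/rad, dry friction 0.0005 N m, so once pushed it coasts on and on and needs braking
- pad_right (a point): centre of the outer face of the right rubber pad (side of smaller angles), 61 mm from the head's middle plane, 200 mm above the bench. Flat and upright, 80 mm along the boom, 70 mm high (165 to 235 mm above the bench), 6 mm thick. Pushing it increases the angle, or brakes a falling one. 122 mm over both pads: too wide to grip
- pad_left (a point): the same on the left side (larger angles); pushing it decreases the angle, or brakes a growing one
- dish (a point): centre of the glass dish with the half onion on the round black fixed stage (124 mm diameter, 26 mm high), 300 mm from the pillar axis, joined to the stand by a flat bar; this point is 30 mm above the bench, the onion's top 54 mm. The lens must end over it, to 30 mm horizontally, turning at under 0.025 rad/s
- wash_bottle: bystander: white wash bottle with red cap, 64 mm diameter, 150 mm tall, origin under its centre
- slide_carton: bystander: blue carton of slides, 90 x 110 x 35 mm, origin under its centre
- slide_case: bystander: wooden tray of slides, 100 x 150 x 30 mm, origin under its centre

How it is judged:
By the outcome, as a careful person would: the job done as asked, in the order asked, and still so for the second after the job is handed in, with the robot touching nothing.
It also fails if it takes over 53 s, if anything falls off the work surface, if the arm or the gripper's body presses on something with over 40 N, if the wrist force passes 120 N, or if a joint passes its speed limit or range.

## Robot

A 6-joint arm with a two-finger parallel gripper is mounted at the origin on the work surface. World frame = base frame: x ahead of the robot, y to its left, z up, the work surface at z = 0. Lengths are in m, angles in rad, forces in N, time in s.
With the tool pointing down it reaches from about 0.225 to 0.875 m from the base axis. Payload 3.4 kg.
Tool frame: the origin (TCP) lies where the fingers leave the gripper's body, on its centre line; the fingertips stand 73 mm ahead of it and the grasp point (between the pads) lies 54 mm ahead of it (manip.pinch_z is the distance from the TCP to the grasp point, in m); z points along the fingers, y is the line along which they close (so a half turn about z gives the same grasp; the last joint's range is limited). The gripper opens to 85 mm and grips with 20 to 120 N. Pads are 22 mm wide; open, the fingers measure 114 mm over their backs; the gripper's body (76 mm by 85 mm) begins 54 mm behind the grasp point. The pads swing forward as they close: fully open they stand 13 mm farther back than shut.
Start: joints at [1.156, 0.276, 1.505, -0, 1.361, -0.121], TCP at [0.167, 0.55, 0.304] pointing down, gripper open.
Joint ranges: [-2.89, 2.89], [-0.75, 2.08], [0.22, 2.7], [-1.18, 4.32], [0.11, 2.71], [-2.7, 2.7]. Speed limits (rad/s): [2.57, 2.57, 3.14, 3.14, 3.14, 3.14].

## Interface

Orientations are given as a unit quaternion [w, x, y, z].
In Python, from rig import readout, imaging, manip gives the robot as it stands. The module is installed in compiled form; this text tells all that it offers.
- The arm moves only by the tool servo_tool, never from a script. Its argument "moves" is a list of rows, each an object with "dp": the shift along the tool's x, y, z in units of 0.2 m (1.0 is 0.2 m), a list of three; "delta_rot": the turn, a rotation vector about the tool's x, y, z in units of 0.1 rad (1.0 is 0.1 rad), a list of three; "fingers": the opening, from 0 (shut) to 1 (fully open). In form: [{"dp": [dx, dy, dz], "delta_rot": [wx, wy, wz], "fingers": fingers}, ...]. A call has 1 to 5 rows; each row shifts and turns the commanded pose from where the row before left it, along the tool's axes as they then stand; what a row does not reach is not made up. A row lasts 1/10 s, in which the tool goes at most 50 mm and 8.59 degrees, less where a joint would pass 70% of its speed; a pose out of reach is approached as far as the arm can. A call with a number of a shift or a turn outside -1 to 1 is refused whole. A call with a gripper value outside its range is refused whole. The fingers move at their own pace and stop on an object; "force" is the grip in N (left out, the last holds). Time passes only in rows, so rows that do not move let the fingers close. It gives the time, the measured TCP pose, the force, the opening and the grip force at its end, in the units of the state.
- readout.get_state(): the state, without advancing time (a new reading comes with each control period).
- imaging.get_image(name): name is "scene" or "top" or "wrist"; returns (picture, depth): 400x640x3 uint8, red, green, blue; 400x640 float32, m along the optical axis (not along the pixel's ray), 0 where there is no reading.
- imaging.calibration(name): a dict with "intrinsics" (3x3 intrinsics, pixels), "R" (3x3) and "t" (3): a world point X has camera coordinates R X + t; the wrist camera has in their place "hand_eye" (4x4, takes a point from camera to tool coordinates, whose origin is the TCP and whose axes are the flange's). Camera axes: x right, y down, z forward; pixel columns grow to the right and rows downward; lengths in m; the calibration is good to about 2 mm. A picture is of the moment at which its call begins: read the wrist's pose just before it. calibration takes no time and is no camera call.
- manip.sign_off(): hands the job in; it is judged then, once.
The state is a dict: "clock": time; "qpos": joint angles; "qd": joint speeds; "effort": joint torques, N m; "position": TCP position; "ee_rot": TCP orientation; "contact_force": force on the tool from outside, world axes, zero at the start; "moment": the same for the moment, N m; "width": finger opening in m; "gripper_force": force on a finger pad.
Only numpy, scipy, OpenCV 4.12 (cv2) and the standard library are available. Lean on these libraries where they do the work, as an engineer would, in place of code of your own. Each camera call takes 0.05 s, during which the arm holds its last target. There are 200 camera calls.

## Working session

There is one attempt and no reset: what is moved stays moved. The work goes in short steps, Python scripts to look and compute and a tool call to move; the robot and the scene stay as the last step left them, time stands still between calls to the robot, and variables do not carry over. Pictures are saved under pics/ and viewed, at most 10 in all, crops included, and the job is handed in when it is done.

Besides the shell and the picture viewer there is one more tool, called after "Call:" as name(argument=value, ...) on one line, values as JSON. servo_tool: Moves the arm, as the interface text tells. Its arguments: {"type":"object","properties":{"moves":{"type":"array"},"force":{"type":"number"}},"required":["moves"]}

```bash
mkdir -p pics; ls
cat > h.py <<'E'
from rig import readout, imaging, manip
import numpy as np, cv2
def snap(name,out):
    p,d=imaging.get_image(name); cv2.imwrite(f'pics/{out}.png',p[:,:,::-1]); np.save(f'pics/{out}.npy',d); return p,d
def world(name,u,v,z):
    c=imaging.calibration(name);K,R,t=map(np.array,(c['intrinsics'],c['R'],c['t']))
    return R.T@(np.linalg.inv(K)@[u*z,v*z,z]-t)
E
python3 - <<'E'
from h import *
snap('scene','s0');snap('top','t0')
print(readout.get_state())
for n in('scene','top'):
    c=imaging.calibration(n);R=np.array(c['R']);print(c['intrinsics'],-R.T@np.array(c['t']),R)
E
```

```text
pics
{'clock': 0.1, 'qpos': array([ 1.15600533e+00,  2.76521170e-01,  1.50601564e+00,  2.32312622e-05,
        1.36068494e+00, -1.20972138e-01]), 'qd': array([-0.00022002, -0.00199172, -0.00198316, -0.00057828,  0.00122299,
       -0.00055857]), 'effort': array([ 1.95948181e-03, -4.17700231e+01, -2.46404529e+01, -2.99289795e-04,
        5.88633251e-03,  1.83324835e-05]), 'position': array([0.16636593, 0.55003862, 0.30312852]), 'ee_rot': array([-2.26554688e-04,  1.46383916e-01,  9.89227520e-01, -7.82488191e-04]), 'contact_force': array([-1.06454472,  0.24908675, -0.22173367]), 'moment': array([-6.90440130e-05,  6.07428609e-03, -1.32450440e-02]), 'gripper_force': 0.0, 'width': 0.08542745892262958}
[[462.03687116   0.         315.69640249]
 [  0.         462.03687116 198.44438387]
 [  0.           0.           1.        ]] [ 1.44748667 -0.15772378  1.37660185] [[ 0.20602926  0.9784522  -0.01353658]
 [ 0.78898694 -0.17428524 -0.58917253]
 [-0.57883638  0.1107066  -0.80789386]]
[[407.49405384   0.         317.49312521]
 [  0.         407.49405384 190.60702169]
 [  0.           0.           1.        ]] [ 0.46075217 -0.02318341  1.43649869] [[-0.00384049 -0.99973695 -0.02261167]
 [-0.99353687  0.00637994 -0.11333043]
 [ 0.11344487  0.02203029 -0.99330002]]
```

View pics/t0.png

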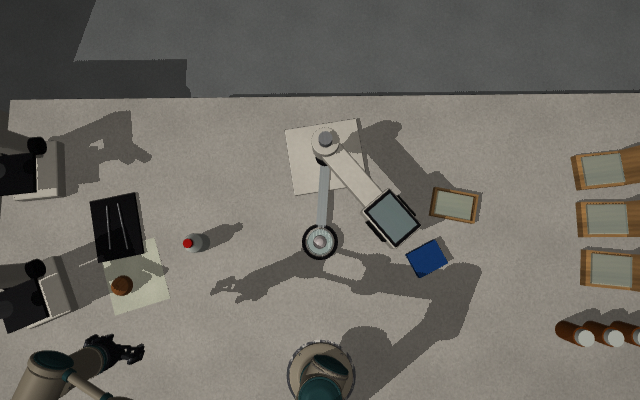

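View pics/s0.png

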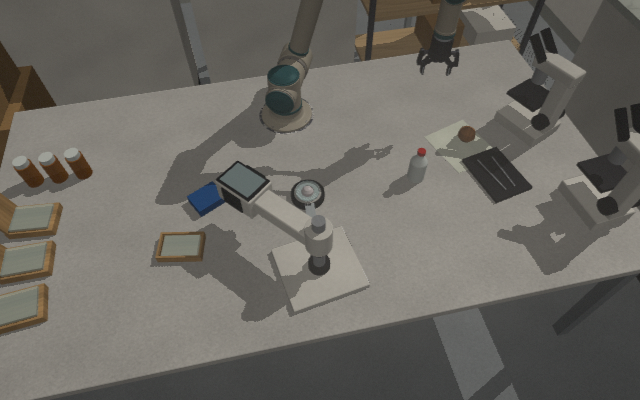

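The top view shows the pillar top at about (325,138), the screen and head at (392,217), and the dish at (320,241). The carton is at (427,257), the tray at (455,205) and the bottle at (193,242). The scene view agrees, with the head at (243,185) and the dish at (308,192). I'll measure these using depth.

Run:
```python
from h import *
p=cv2.imread('pics/t0.png');cv2.imwrite('pics/t0c.png',cv2.resize(p[110:290,270:490],None,fx=3.5,fy=3.3,interpolation=cv2.INTER_CUBIC))
for n,f in(('top','t0'),('scene','s0')):
    d=np.load(f'pics/{f}.npy');v,u=np.mgrid[:400,:640]
    c=imaging.calibration(n);K,R,t=map(np.array,(c['intrinsics'],c['R'],c['t']))
    P=((np.stack([u,v,np.ones_like(u)],-1)@np.linalg.inv(K).T)*d[...,None]-t)@R
    roi=(P[...,0]>.2)&(P[...,0]<.8)&(abs(P[...,1])<.4)&(d>0)
    z=P[...,2]
    for nm,lo,hi in(('pillar',.275,.31),('bearing',.247,.262),('screen',.236,.2468),('head',.228,.2468),('arm',.212,.227),('stage',.02,.06)):
        m=(roi&(z>lo)&(z<hi)).astype(np.uint8)
        k,l,s,cc=cv2.connectedComponentsWithStats(m)
        for i in range(1,k):
            if s[i,4]>40:
                q=P[l==i];(cx,cy),wh,a=cv2.minAreaRect(q[:,:2].astype(np.float32))
                print(n,nm,s[i,4],cc[i].round(),'med',np.median(q,0).round(4),'rect',round(cx,4),round(cy,4),np.round(wh,3),round(a,1))
```

```text
top pillar 163 [325. 138.] med [ 0.7436 -0.0199  0.2893] rect 0.7449 -0.0198 [0.035 0.04 ] 89.8
top bearing 430 [325. 142.] med [ 0.7372 -0.0198  0.2523] rect 0.7445 -0.0194 [0.082 0.081] 43.4
top bearing 446 [387. 214.] med [ 0.527  -0.2007  0.2484] rect 0.5278 -0.2031 [0.109 0.095] 37.8
top bearing 48 [410. 227.] med [ 0.4888 -0.264   0.2482] rect 0.4867 -0.2648 [0.035 0.029] 71.5
top bearing 61 [395. 237.] med [ 0.4603 -0.223   0.2484] rect 0.4593 -0.2224 [0.037 0.037] 25.2
top screen 1088 [392. 218.] med [ 0.515  -0.2128  0.2446] rect 0.5169 -0.2126 [0.149 0.119] 40.9
top head 1298 [391. 218.] med [ 0.5141 -0.2113  0.2441] rect 0.5165 -0.2132 [0.15  0.123] 39.8
top arm 1421 [353. 175.] med [ 0.6437 -0.1031  0.2218] rect 0.6511 -0.0993 [0.203 0.071] 40.1
top stage 2286 [317. 207.] med [0.5542 0.0034 0.0258] rect 0.5998 -0.0016 [0.424 0.177] 9.0
top stage 110 [352. 147.] med [ 0.777  -0.1182  0.0219] rect 0.7807 -0.1159 [0.085 0.052] 42.7
top stage 79 [433. 203.] med [ 0.576  -0.3901  0.0288] rect 0.5826 -0.3965 [0.02  0.098] 79.5
top stage 53 [206. 242.] med [0.4457 0.3894 0.041 ]
[... 873 characters left out ...]
.5573 -0.2215 [0.178 0.089] 77.1
scene head 88 [319. 240.] med [ 0.7819 -0.0231  0.237 ] rect 0.7731 -0.0242 [0.081 0.035] 79.4
scene arm 1282 [281. 213.] med [ 0.646  -0.1079  0.2229] rect 0.6206 -0.1239 [0.412 0.111] 44.3
scene stage 51 [410. 174.] med [0.4559 0.3911 0.041 ] rect 0.4527 0.3916 [0.047 0.01 ] 12.7
scene stage 806 [307. 195.] med [ 0.4619 -0.0011  0.0303] rect 0.4605 0.0093 [0.154 0.125] 29.6
scene stage 552 [207. 197.] med [ 0.3973 -0.3587  0.0354] rect 0.3906 -0.3612 [0.101 0.103] 22.5
scene stage 1919 [315. 262.] med [ 0.7414 -0.0403  0.0228] rect 0.7234 -0.0228 [0.191 0.259] 9.0
scene stage 87 [201. 242.] med [ 0.5728 -0.3912  0.0294] rect 0.585 -0.3931 [0.02  0.102] 85.3
```

View pics/t0c.png

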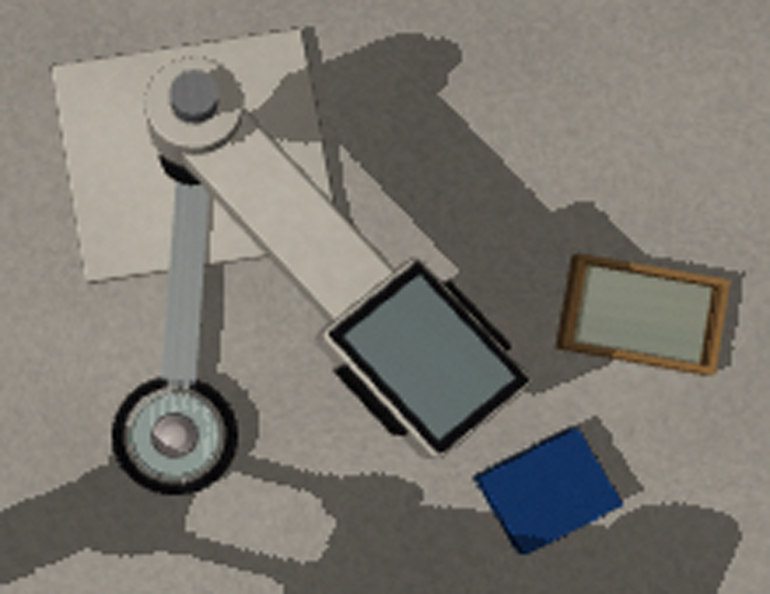

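Measured so far: the pillar is at (0.747, -0.020), the boom's world angle is about -0.70, the dish is at about (0.443, 0.001), so the target angle is about +0.07. I'll raise the tool, turn it and close the fingers.

Call:
servo_tool(moves=[{"dp":[0,0,-0.08],"delta_rot":[0,0,1],"fingers":0},{"dp":[0,0,-0.08],"delta_rot":[0,0,1],"fingers":0},{"dp":[0,0,-0.08],"delta_rot":[0,0,1],"fingers":0},{"dp":[0,0,-0.08],"delta_rot":[0,0,1],"fingers":0},{"dp":[0,0,-0.08],"delta_rot":[0,0,1],"fingers":0}])

```text
clock: 0.6
position: [0.1664, 0.5502, 0.384]
ee_rot: [-0.0, 0.388, 0.921, -0.001]
contact_force: [0.4, 0.6, -0.8]
width: 0.0119
gripper_force: 0.0
```

Call:
servo_tool(moves=[{"dp":[0,0,0],"delta_rot":[0,0.5,0.76],"fingers":0},{"dp":[0,0,0],"delta_rot":[0,0.5,0],"fingers":0},{"dp":[0,0,0],"delta_rot":[0,0.5,0],"fingers":0},{"dp":[0,0,0],"delta_rot":[0,0.5,0],"fingers":0}])

```text
clock: 1.0
position: [0.1664, 0.5502, 0.3835]
ee_rot: [-0.092, 0.419, 0.902, 0.041]
contact_force: [-0.5, 0.2, 0.3]
width: 0.0001
gripper_force: 0.0
```

```bash
cat >> h.py <<'E'
from scipy.spatial.transform import Rotation as Ro
PIL=np.array([.747,-.0196])
def boom():
    p,d=snap('top','b');c=imaging.calibration('top');K,R,t=map(np.array,(c['intrinsics'],c['R'],c['t']))
    v,u=np.mgrid[:400,:640];P=((np.stack([u,v,np.ones_like(u)],-1)@np.linalg.inv(K).T)*d[...,None]-t)@R
    x=P[...,:2]-PIL;r=np.hypot(x[...,0],x[...,1]);m=(r>.07)&(r<.21)&(P[...,2]>.213)&(P[...,2]<.23)&(d>0)
    a=np.arctan2(x[...,1],-x[...,0])[m]; return np.median(a),m.sum()
def pose():
    s=readout.get_state();w,x,y,z=s['ee_rot'];return s,Ro.from_quat([x,y,z,w]).as_matrix(),np.array(s['position'])
def to(target):
    s,R,p=pose();e=R.T@(np.array(target)-p)/.2;return e.round(3)
def contact():  # boom angle at which each pad would meet the leading / trailing tip corner, and radius
    s,R,p=pose();o={}
    for n,sg in(('right',1),('left',-1)):
        q=p+R@[sg*.011,0,.073];d=q[:2]-PIL;rho=np.hypot(*d);a=np.arctan2(d[1],-d[0]);off=np.arcsin(.061/rho)
        o[n]=(round(a+sg*off,4),round(rho*np.cos(off),3),round(q[2],4))
    return o
E
python3 - <<'E'
from h import *
s,R,p=pose();print(s['clock'],p.round(4),R.round(3).tolist(),s['width'])
print(boom(),(R.T@(np.array([.592,-.302,.37])-p)/.2).round(3))
E
```

```text
1.0 [0.1664 0.5502 0.3835] [[-0.632, 0.764, -0.131], [0.749, 0.645, 0.151], [0.2, -0.003, -0.98]] 7.762503761357513e-05
(np.float64(-0.6882338573394488), np.int64(1087)) [-4.549 -1.123 -0.858]
```

Call:
servo_tool(moves=[{"dp":[-0.22,-0.056,-0.043],"delta_rot":[0,0,0],"fingers":0},{"dp":[-0.22,-0.056,-0.043],"delta_rot":[0,0,0],"fingers":0},{"dp":[-0.22,-0.056,-0.043],"delta_rot":[0,0,0],"fingers":0},{"dp":[-0.22,-0.056,-0.043],"delta_rot":[0,0,0],"fingers":0},{"dp":[-0.22,-0.056,-0.043],"delta_rot":[0,0,0],"fingers":0}])

```text
clock: 1.55
position: [0.2686, 0.3412, 0.3823]
ee_rot: [-0.091, 0.419, 0.903, 0.041]
contact_force: [0.7, -0.1, 0.4]
width: 0.0002
gripper_force: 0.0
```

Call:
servo_tool(moves=[{"dp":[-0.22,-0.056,-0.043],"delta_rot":[0,0,0],"fingers":0},{"dp":[-0.22,-0.056,-0.043],"delta_rot":[0,0,0],"fingers":0},{"dp":[-0.22,-0.056,-0.043],"delta_rot":[0,0,0],"fingers":0},{"dp":[-0.22,-0.056,-0.043],"delta_rot":[0,0,0],"fingers":0},{"dp":[-0.22,-0.056,-0.043],"delta_rot":[0,0,0],"fingers":0}])

```text
clock: 2.05
position: [0.3704, 0.1337, 0.381]
ee_rot: [-0.091, 0.419, 0.902, 0.041]
contact_force: [0.6, 1.9, -0.9]
width: -0.0001
gripper_force: 0.0
```

Call:
servo_tool(moves=[{"dp":[-0.22,-0.056,-0.043],"delta_rot":[0,0,0],"fingers":0},{"dp":[-0.22,-0.056,-0.043],"delta_rot":[0,0,0],"fingers":0},{"dp":[-0.22,-0.056,-0.043],"delta_rot":[0,0,0],"fingers":0},{"dp":[-0.22,-0.056,-0.043],"delta_rot":[0,0,0],"fingers":0},{"dp":[-0.22,-0.056,-0.043],"delta_rot":[0,0,0],"fingers":0}])

```text
clock: 2.55
position: [0.4724, -0.0738, 0.3793]
ee_rot: [-0.091, 0.42, 0.902, 0.041]
contact_force: [-0.3, 1.2, 0.7]
width: 0.0004
gripper_force: 0.0
```

Call:
servo_tool(moves=[{"dp":[-0.22,-0.056,-0.043],"delta_rot":[0,0,0],"fingers":0},{"dp":[-0.22,-0.056,-0.043],"delta_rot":[0,0,0],"fingers":0},{"dp":[-0.22,-0.056,-0.043],"delta_rot":[0,0,0],"fingers":0},{"dp":[-0.22,-0.056,-0.043],"delta_rot":[0,0,0],"fingers":0},{"dp":[-0.15,-0.04,-0.03],"delta_rot":[0,0,0],"fingers":0}])

```text
clock: 3.05
position: [0.568, -0.2693, 0.3769]
ee_rot: [-0.091, 0.42, 0.902, 0.041]
contact_force: [-0.2, 0.1, 0.5]
width: -0.0
gripper_force: 0.0
```

Run:
```python
from h import *
s,R,p=pose();print(s['clock'],p.round(4),boom(),to([.592,-.302,.272]),contact())
```

```text
3.05 [ 0.568  -0.2693  0.3769] (np.float64(-0.6893161325721465), np.int64(1086)) [-0.279 -0.003  0.472] {'right': (np.float64(-0.6793), np.float64(0.298), np.float64(0.3061)), 'left': (np.float64(-1.1484), np.float64(0.303), np.float64(0.3018))}
```

Call:
servo_tool(moves=[{"dp":[-0.174,0,-0.042],"delta_rot":[0,0,0],"fingers":0},{"dp":[-0.026,0,0.128],"delta_rot":[0,0,0],"fingers":0},{"dp":[-0.026,0,0.128],"delta_rot":[0,0,0],"fingers":0},{"dp":[-0.026,0,0.128],"delta_rot":[0,0,0],"fingers":0},{"dp":[-0.026,0,0.128],"delta_rot":[0,0,0],"fingers":0}])

```text
clock: 3.6
position: [0.5898, -0.2936, 0.2736]
ee_rot: [-0.091, 0.419, 0.902, 0.041]
contact_force: [0.9, -0.6, -0.1]
width: 0.0
gripper_force: 0.0
```

Run:
```python
from h import *
s,R,p=pose();print(s['clock'],p.round(4),contact(),boom());snap('wrist','w1');snap('scene','s1')
a=cv2.imread('pics/w1.png');b=cv2.imread('pics/s1.png')[100:300,130:450]
cv2.imwrite('pics/m1.png',np.vstack([cv2.resize(a,(480,300)),cv2.resize(b,(480,300))]))
```

```text
3.6 [ 0.5898 -0.2936  0.2736] {'right': (np.float64(-0.7732), np.float64(0.302), np.float64(0.2042)), 'left': (np.float64(-1.2334), np.float64(0.309), np.float64(0.1998))} (np.float64(-0.687421871243655), np.int64(1092))
```

View pics/m1.png

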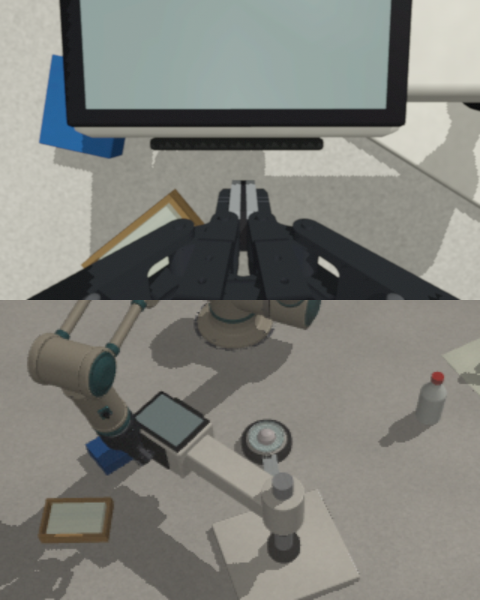

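The wrist view shows the closed fingers at about (243,190), square to the right pad, which spans columns 150–322. The gap is about 25 mm, so I'll approach gently.

Call:
servo_tool(moves=[{"dp":[0.015,0,0.003],"delta_rot":[0,0,0],"fingers":0},{"dp":[0.015,0,0.003],"delta_rot":[0,0,0],"fingers":0},{"dp":[0.015,0,0.003],"delta_rot":[0,0,0],"fingers":0},{"dp":[0.015,0,0.003],"delta_rot":[0,0,0],"fingers":0},{"dp":[0.01,0,0.002],"delta_rot":[0,0,0],"fingers":0}])

```text
clock: 4.25
position: [0.5805, -0.2826, 0.2759]
ee_rot: [-0.09, 0.419, 0.902, 0.041]
contact_force: [-0.5, 1.0, -0.1]
width: -0.0002
gripper_force: 0.0
```

Call:
servo_tool(moves=[{"dp":[0.0075,0,0.0015],"delta_rot":[0,0,0],"fingers":0},{"dp":[0.0075,0,0.0015],"delta_rot":[0,0,0],"fingers":0},{"dp":[0.0075,0,0.0015],"delta_rot":[0,0,0],"fingers":0},{"dp":[0.0075,0,0.0015],"delta_rot":[0,0,0],"fingers":0},{"dp":[0.0075,0,0.0015],"delta_rot":[0,0,0],"fingers":0}])

```text
clock: 4.75
position: [0.5757, -0.2771, 0.2751]
ee_rot: [-0.091, 0.419, 0.902, 0.041]
contact_force: [0.0, -0.1, 0.3]
width: -0.0001
gripper_force: 0.0
```

Run:
```python
from h import *
s,R,p=pose();print(s['clock'],p.round(4),s['contact_force'],contact(),boom())
```

```text
4.75 [ 0.5757 -0.2771  0.2751] [ 0.04711348 -0.14472895  0.28721689] {'right': (np.float64(-0.7009), np.float64(0.297), np.float64(0.2057)), 'left': (np.float64(-1.171), np.float64(0.302), np.float64(0.2014))} (np.float64(-0.6895932736638016), np.int64(1089))
```

Call:
servo_tool(moves=[{"dp":[0.0074,-0.002,0.0015],"delta_rot":[-0.01,0,0.05],"fingers":0},{"dp":[0.0074,-0.002,0.0015],"delta_rot":[-0.01,0,0.05],"fingers":0},{"dp":[0.0074,-0.002,0.0015],"delta_rot":[-0.01,0,0.05],"fingers":0},{"dp":[0.0089,-0.0026,0.0018],"delta_rot":[-0.012,0,0.059],"fingers":0},{"dp":[0.0104,-0.003,0.002],"delta_rot":[-0.014,0,0.069],"fingers":0}])

```text
clock: 5.3
position: [0.5684, -0.2719, 0.2752]
ee_rot: [-0.09, 0.432, 0.896, 0.043]
contact_force: [-0.0, -0.1, 0.1]
width: -0.0
gripper_force: 0.0
```

Call:
servo_tool(moves=[{"dp":[0.0118,-0.0034,0.0024],"delta_rot":[-0.016,0,0.078],"fingers":0},{"dp":[0.0133,-0.0039,0.0027],"delta_rot":[-0.018,0,0.088],"fingers":0},{"dp":[0.0148,-0.0043,0.003],"delta_rot":[-0.02,0,0.098],"fingers":0},{"dp":[0.0148,-0.0043,0.003],"delta_rot":[-0.02,0,0.098],"fingers":0},{"dp":[0.0148,-0.0043,0.003],"delta_rot":[-0.02,0,0.098],"fingers":0}])

```text
clock: 5.8
position: [0.5564, -0.263, 0.2752]
ee_rot: [-0.089, 0.453, 0.886, 0.045]
contact_force: [0.3, -0.7, 0.5]
width: 0.0001
gripper_force: 0.0
```

Run:
```python
from h import *
s,R,p=pose();print(s['clock'],p.round(4),s['contact_force'],contact(),boom())
```

```text
5.8 [ 0.5564 -0.263   0.2752] [ 0.27171045 -0.67180342  0.45675881] {'right': (np.float64(-0.6237), np.float64(0.297), np.float64(0.2059)), 'left': (np.float64(-1.094), np.float64(0.302), np.float64(0.2015))} (np.float64(-0.6107157160952609), np.int64(1088))
```

Call:
servo_tool(moves=[{"dp":[0.0148,-0.0043,0.003],"delta_rot":[-0.02,0,0.098],"fingers":0},{"dp":[0.0148,-0.0043,0.003],"delta_rot":[-0.02,0,0.098],"fingers":0},{"dp":[0.0148,-0.0043,0.003],"delta_rot":[-0.02,0,0.098],"fingers":0},{"dp":[0.0148,-0.0043,0.003],"delta_rot":[-0.02,0,0.098],"fingers":0},{"dp":[0.0148,-0.0043,0.003],"delta_rot":[-0.02,0,0.098],"fingers":0}])

```text
clock: 6.35
position: [0.5444, -0.2531, 0.2752]
ee_rot: [-0.088, 0.475, 0.874, 0.047]
contact_force: [0.2, -0.3, -0.1]
width: -0.0
gripper_force: 0.0
```

Run:
```python
from h import *
s,R,p=pose();print(s['clock'],p.round(4),s['contact_force'],contact(),boom())
```

```text
6.35 [ 0.5444 -0.2531  0.2752] [ 0.21445489 -0.27181809 -0.11402825] {'right': (np.float64(-0.5733), np.float64(0.297), np.float64(0.2059)), 'left': (np.float64(-1.0436), np.float64(0.302), np.float64(0.2015))} (np.float64(-0.5520968241150254), np.int64(1087))
```

Call:
servo_tool(moves=[{"dp":[-0.03,0,-0.06],"delta_rot":[0,0,0],"fingers":0},{"dp":[0.022,0,-0.11],"delta_rot":[-0.2,0,0.97],"fingers":0},{"dp":[0.022,0,-0.11],"delta_rot":[-0.2,0,0.97],"fingers":0},{"dp":[0.022,0,-0.11],"delta_rot":[-0.2,0,0.97],"fingers":0},{"dp":[0.022,0,-0.11],"delta_rot":[-0.2,0,0.97],"fingers":0}])

```text
clock: 6.9
position: [0.5493, -0.2603, 0.3764]
ee_rot: [-0.076, 0.639, 0.762, 0.064]
contact_force: [-0.3, 0.1, 0.7]
width: 0.0002
gripper_force: 0.0
```

Run:
```python
from h import *
print(boom());s,R,p=pose();print(s['clock'],p.round(4),s['contact_force'])
f=-.05;e=np.array([-np.cos(f),np.sin(f),0]);t=np.array([np.sin(f),np.cos(f),0])
z=np.array([0,0,-1.]);x=t;G=np.c_[x,np.cross(z,x),z]@Ro.from_euler('y',-.2).as_matrix()
w=Ro.from_matrix(R.T@G).as_rotvec();T=np.r_[PIL,0]+.3*e+.0863*t;T[2]=.275
print('rotvec',w/.1,'n5')
for n in(5,6):
  q=R@Ro.from_rotvec(w).as_matrix()
  # equal tool-frame dp in n rows while rotating (row shift then turn)
  M=sum(R@Ro.from_rotvec(w*k/n).as_matrix() for k in range(n))
  print(n,(w/n/.1).round(3),(np.linalg.solve(M,T+[0,0,.1]-p)/.2).round(4))
print('down in G',(G.T@[0,0,-1]).round(3), 'T',T)
```

```text
(np.float64(-0.49324815233638686), np.int64(1083))
6.95 [ 0.5498 -0.2609  0.3807] [ 0.8163661  -0.86347229  2.1353826 ]
rotvec [ 0.052792   -3.94384581  1.23306868] n5
5 [ 0.011 -0.789  0.247] [ 0.325  -0.0673  0.0177]
6 [ 0.009 -0.657  0.206] [ 0.2709 -0.0566  0.013 ]
down in G [0.199 0.    0.98 ] T [0.44306172 0.0515984  0.275     ]
```

Call:
servo_tool(moves=[{"dp":[0.203,-0.0425,0.01],"delta_rot":[0.007,-0.493,0.154],"fingers":0},{"dp":[0.203,-0.0425,0.01],"delta_rot":[0.007,-0.493,0.154],"fingers":0},{"dp":[0.203,-0.0425,0.01],"delta_rot":[0.007,-0.493,0.154],"fingers":0},{"dp":[0.203,-0.0425,0.01],"delta_rot":[0.007,-0.493,0.154],"fingers":0},{"dp":[0.203,-0.0425,0.01],"delta_rot":[0.007,-0.493,0.154],"fingers":0}])

```text
clock: 7.45
position: [0.4763, -0.0652, 0.3864]
ee_rot: [0.016, 0.67, 0.742, -0.02]
contact_force: [1.3, 0.8, 0.8]
width: -0.0002
gripper_force: 0.0
```

Call:
servo_tool(moves=[{"dp":[0.203,-0.0425,0.01],"delta_rot":[0.007,-0.493,0.154],"fingers":0},{"dp":[0.203,-0.0425,0.01],"delta_rot":[0.007,-0.493,0.154],"fingers":0},{"dp":[0.203,-0.0425,0.01],"delta_rot":[0.007,-0.493,0.154],"fingers":0},{"dp":[0,0,0],"delta_rot":[0,0,0],"fingers":0}])

```text
clock: 7.85
position: [0.4384, 0.0569, 0.3674]
ee_rot: [0.067, 0.679, 0.727, -0.069]
contact_force: [-0.1, 0.3, 0.0]
width: 0.0002
gripper_force: 0.0
```

Run:
```python
from h import *
print(boom());s,R,p=pose();print(s['clock'],p.round(4),R.round(3).tolist(),to([.443,.0516,.275]),contact())
```

```text
(np.float64(-0.3997238913171068), np.int64(1087))
7.9 [0.4398 0.0543 0.3681] [[-0.065, 0.998, 0.005], [0.979, 0.065, -0.194], [-0.194, -0.008, -0.981]] [0.076 0.019 0.459] {'right': (np.float64(0.42), np.float64(0.31), np.float64(0.2943)), 'left': (np.float64(-0.0394), np.float64(0.304), np.float64(0.2986))}
```

Call:
servo_tool(moves=[{"dp":[0.015,0.004,0.092],"delta_rot":[0,0,0],"fingers":0},{"dp":[0.015,0.004,0.092],"delta_rot":[0,0,0],"fingers":0},{"dp":[0.015,0.004,0.092],"delta_rot":[0,0,0],"fingers":0},{"dp":[0.015,0.004,0.092],"delta_rot":[0,0,0],"fingers":0},{"dp":[0.015,0.004,0.092],"delta_rot":[0,0,0],"fingers":0}])

```text
clock: 8.4
position: [0.4453, 0.0468, 0.2749]
ee_rot: [0.069, 0.684, 0.723, -0.069]
contact_force: [-0.4, -1.1, -0.3]
width: -0.0004
gripper_force: 0.0
```

Run:
```python
from h import *
print(boom());s,R,p=pose();print(s['clock'],p.round(4),contact())
```

```text
(np.float64(-0.3463915639083824), np.int64(1084))
8.45 [0.4438 0.0467 0.272 ] {'right': (np.float64(0.4018), np.float64(0.304), np.float64(0.1983)), 'left': (np.float64(-0.0654), np.float64(0.299), np.float64(0.2026))}
```

Call:
servo_tool(moves=[{"dp":[0,0,0],"delta_rot":[0,0,0],"fingers":0},{"dp":[0,0,0],"delta_rot":[0,0,0],"fingers":0},{"dp":[0,0,0],"delta_rot":[0,0,0],"fingers":0},{"dp":[0,0,0],"delta_rot":[0,0,0],"fingers":0},{"dp":[0,0,0],"delta_rot":[0,0,0],"fingers":0}])

```text
clock: 8.95
position: [0.445, 0.0484, 0.2761]
ee_rot: [0.07, 0.683, 0.724, -0.069]
contact_force: [-0.2, 0.7, 0.0]
width: -0.0002
gripper_force: 0.0
```

Call:
servo_tool(moves=[{"dp":[0,0,0],"delta_rot":[0,0,0],"fingers":0},{"dp":[0,0,0],"delta_rot":[0,0,0],"fingers":0},{"dp":[0,0,0],"delta_rot":[0,0,0],"fingers":0},{"dp":[0,0,0],"delta_rot":[0,0,0],"fingers":0},{"dp":[0,0,0],"delta_rot":[0,0,0],"fingers":0}])

```text
clock: 9.45
position: [0.4447, 0.0484, 0.2755]
ee_rot: [0.069, 0.683, 0.724, -0.069]
contact_force: [-0.3, 1.1, -0.9]
width: 0.0002
gripper_force: 0.0
```

Call:
servo_tool(moves=[{"dp":[0,0,0],"delta_rot":[0,0,0],"fingers":0},{"dp":[0,0,0],"delta_rot":[0,0,0],"fingers":0},{"dp":[0,0,0],"delta_rot":[0,0,0],"fingers":0},{"dp":[0,0,0],"delta_rot":[0,0,0],"fingers":0},{"dp":[0,0,0],"delta_rot":[0,0,0],"fingers":0}])

```text
clock: 9.95
position: [0.4447, 0.0484, 0.2755]
ee_rot: [0.069, 0.683, 0.724, -0.069]
contact_force: [0.9, -0.2, -0.1]
width: 0.0001
gripper_force: 0.0
```

Run:
```python
from h import *
print(boom());s,R,p=pose();print(s['clock'],p.round(4),contact())
```

```text
(np.float64(-0.20881520797995629), np.int64(1086))
10.0 [0.4447 0.0484 0.2755] {'right': (np.float64(0.4087), np.float64(0.303), np.float64(0.2017)), 'left': (np.float64(-0.06), np.float64(0.298), np.float64(0.206))}
```

Call:
servo_tool(moves=[{"dp":[0,0,0],"delta_rot":[0,0,0],"fingers":0},{"dp":[0,0,0],"delta_rot":[0,0,0],"fingers":0},{"dp":[0,0,0],"delta_rot":[0,0,0],"fingers":0},{"dp":[0,0,0],"delta_rot":[0,0,0],"fingers":0},{"dp":[0,0,0],"delta_rot":[0,0,0],"fingers":0}])

```text
clock: 10.5
position: [0.4447, 0.0484, 0.2755]
ee_rot: [0.069, 0.683, 0.724, -0.069]
contact_force: [-0.2, 0.2, 0.6]
width: -0.0003
gripper_force: 0.0
```

Call:
servo_tool(moves=[{"dp":[0,0,0],"delta_rot":[0,0,0],"fingers":0},{"dp":[0,0,0],"delta_rot":[0,0,0],"fingers":0},{"dp":[0,0,0],"delta_rot":[0,0,0],"fingers":0},{"dp":[0,0,0],"delta_rot":[0,0,0],"fingers":0},{"dp":[0.0036,0.001,-0.0007],"delta_rot":[0.005,0,0.025],"fingers":0}])

```text
clock: 11.0
position: [0.4448, 0.0491, 0.2755]
ee_rot: [0.069, 0.684, 0.723, -0.069]
contact_force: [0.6, 0.1, -0.1]
width: -0.0
gripper_force: 0.0
```

Call:
servo_tool(moves=[{"dp":[0.0073,0.0021,-0.0015],"delta_rot":[0.01,0,0.049],"fingers":0},{"dp":[0.0073,0.0021,-0.0015],"delta_rot":[0.01,0,0.049],"fingers":0},{"dp":[0.0073,0.0021,-0.0015],"delta_rot":[0.01,0,0.049],"fingers":0},{"dp":[0.0073,0.0021,-0.0015],"delta_rot":[0.01,0,0.049],"fingers":0},{"dp":[0.0073,0.0021,-0.0015],"delta_rot":[0.01,0,0.049],"fingers":0}])

```text
clock: 11.5
position: [0.4467, 0.0569, 0.2755]
ee_rot: [0.068, 0.693, 0.714, -0.07]
contact_force: [-0.5, 0.1, -0.1]
width: 0.0002
gripper_force: 0.0
```

Run:
```python
from h import *
print(boom());s,R,p=pose();print(s['clock'],p.round(4),s['contact_force'],contact())
```

```text
(np.float64(-0.08665774984209776), np.int64(1090))
11.55 [0.4468 0.057  0.2755] [0.23590574 0.73095874 0.55770398] {'right': (np.float64(0.4373), np.float64(0.303), np.float64(0.2018)), 'left': (np.float64(-0.0314), np.float64(0.298), np.float64(0.206))}
```

Call:
servo_tool(moves=[{"dp":[0.0058,0.0017,-0.0012],"delta_rot":[0.008,0,0.039],"fingers":0},{"dp":[0.0058,0.0017,-0.0012],"delta_rot":[0.008,0,0.039],"fingers":0},{"dp":[0.0058,0.0017,-0.0012],"delta_rot":[0.008,0,0.039],"fingers":0},{"dp":[0.0058,0.0017,-0.0012],"delta_rot":[0.008,0,0.039],"fingers":0},{"dp":[0.0058,0.0017,-0.0012],"delta_rot":[0.008,0,0.039],"fingers":0}])

```text
clock: 12.05
position: [0.4482, 0.0627, 0.2756]
ee_rot: [0.067, 0.7, 0.707, -0.071]
contact_force: [-0.4, 0.4, 0.0]
width: -0.0
gripper_force: 0.0
```

Call:
servo_tool(moves=[{"dp":[0.0058,0.0017,-0.0012],"delta_rot":[0.008,0,0.039],"fingers":0},{"dp":[0.0058,0.0017,-0.0012],"delta_rot":[0.008,0,0.039],"fingers":0},{"dp":[0.0058,0.0017,-0.0012],"delta_rot":[0.008,0,0.039],"fingers":0},{"dp":[0.0058,0.0017,-0.0012],"delta_rot":[0.008,0,0.039],"fingers":0},{"dp":[0.0058,0.0017,-0.0012],"delta_rot":[0.008,0,0.039],"fingers":0}])

```text
clock: 12.55
position: [0.4499, 0.0687, 0.2756]
ee_rot: [0.067, 0.707, 0.7, -0.072]
contact_force: [0.9, -0.8, 0.5]
width: -0.0003
gripper_force: 0.0
```

Run:
```python
from h import *
print(boom());s,R,p=pose();print(s['clock'],p.round(4),s['contact_force'],contact())
```

```text
(np.float64(-0.01209325783281951), np.int64(1086))
12.6 [0.45   0.0688 0.2756] [-0.48863306  0.62390699  0.00671704] {'right': (np.float64(0.4767), np.float64(0.303), np.float64(0.2018)), 'left': (np.float64(0.008), np.float64(0.298), np.float64(0.2061))}
```

Call:
servo_tool(moves=[{"dp":[0.0051,0.0015,-0.001],"delta_rot":[0.007,0,0.034],"fingers":0},{"dp":[0.0051,0.0015,-0.001],"delta_rot":[0.007,0,0.034],"fingers":0},{"dp":[0.0044,0.0013,-0.0009],"delta_rot":[0.006,0,0.029],"fingers":0},{"dp":[0.0044,0.0013,-0.0009],"delta_rot":[0.006,0,0.029],"fingers":0},{"dp":[0.0044,0.0013,-0.0009],"delta_rot":[0.006,0,0.029],"fingers":0}])

```text
clock: 13.1
position: [0.4514, 0.0735, 0.2756]
ee_rot: [0.066, 0.713, 0.695, -0.072]
contact_force: [0.1, 0.5, -0.1]
width: -0.0001
gripper_force: 0.5
```

Run:
```python
from h import *
print(boom());s,R,p=pose();print(s['clock'],p.round(4),s['contact_force'],contact())
```

```text
(np.float64(0.027834819192781073), np.int64(1084))
13.15 [0.4515 0.0738 0.2756] [0.07537703 2.01120201 0.98940411] {'right': (np.float64(0.4935), np.float64(0.303), np.float64(0.2018)), 'left': (np.float64(0.0249), np.float64(0.298), np.float64(0.2061))}
```

Call:
servo_tool(moves=[{"dp":[0.0044,0.0013,-0.0009],"delta_rot":[0.006,0,0.029],"fingers":0},{"dp":[0.0044,0.0013,-0.0009],"delta_rot":[0.006,0,0.029],"fingers":0},{"dp":[0.0037,0.0011,-0.0007],"delta_rot":[0.005,0,0.025],"fingers":0},{"dp":[0.0037,0.0011,-0.0007],"delta_rot":[0.005,0,0.025],"fingers":0},{"dp":[0.0037,0.0011,-0.0007],"delta_rot":[0.005,0,0.025],"fingers":0}])

```text
clock: 13.65
position: [0.4527, 0.0774, 0.2756]
ee_rot: [0.066, 0.717, 0.69, -0.073]
contact_force: [-0.3, -0.3, 0.1]
width: -0.0
gripper_force: 0.0
```

Call:
servo_tool(moves=[{"dp":[0.0029,0.0009,-0.0006],"delta_rot":[0.004,0,0.02],"fingers":0},{"dp":[0.0029,0.0009,-0.0006],"delta_rot":[0.004,0,0.02],"fingers":0},{"dp":[0.0029,0.0009,-0.0006],"delta_rot":[0.004,0,0.02],"fingers":0},{"dp":[0.0029,0.0009,-0.0006],"delta_rot":[0.004,0,0.02],"fingers":0},{"dp":[0.0029,0.0009,-0.0006],"delta_rot":[0.004,0,0.02],"fingers":0}])

```text
clock: 14.15
position: [0.4537, 0.0803, 0.2756]
ee_rot: [0.065, 0.721, 0.686, -0.073]
contact_force: [0.2, 0.2, 0.2]
width: -0.0001
gripper_force: 0.0
```

Run:
```python
from h import *
print(boom());s,R,p=pose();print(s['clock'],p.round(4),s['contact_force'],contact())
```

```text
(np.float64(0.005680079138545949), np.int64(1097))
14.2 [0.4537 0.0803 0.2756] [0.14731867 0.10463372 0.36531798] {'right': (np.float64(0.5157), np.float64(0.303), np.float64(0.2018)), 'left': (np.float64(0.047), np.float64(0.298), np.float64(0.2061))}
```

The head rebounded slightly and is drifting back at about 0.02 rad/s. I'll cross to the right side and nudge it back very softly, so that it coasts to rest over the dish.

Call:
servo_tool(moves=[{"dp":[0.018,0,-0.065],"delta_rot":[0,0,0],"fingers":0},{"dp":[-0.022,0,-0.11],"delta_rot":[0,0,0],"fingers":0},{"dp":[-0.022,0,-0.11],"delta_rot":[0,0,0],"fingers":0},{"dp":[-0.022,0,-0.11],"delta_rot":[0,0,0],"fingers":0},{"dp":[-0.022,0,-0.11],"delta_rot":[0,0,0],"fingers":0}])

```text
clock: 14.7
position: [0.4545, 0.0862, 0.3783]
ee_rot: [0.065, 0.721, 0.686, -0.073]
contact_force: [0.4, -0.9, -0.6]
width: 0.0003
gripper_force: 0.0
```

Run:
```python
from h import *
print(boom());s,R,p=pose();print(s['clock'],p.round(4))
f=-.13;e=np.array([-np.cos(f),np.sin(f),0]);t=np.array([np.sin(f),np.cos(f),0])
z=np.array([0,0,-1.]);x=t;G=np.c_[x,np.cross(z,x),z]@Ro.from_euler('y',.2).as_matrix()
w=Ro.from_matrix(R.T@G).as_rotvec();T=np.r_[PIL,0]+.3*e-.0863*t;T[2]=.275
for n in(5,6):
  M=sum(R@Ro.from_rotvec(w*k/n).as_matrix() for k in range(n))
  print(n,(w/n/.1).round(3),(np.linalg.solve(M,T+[0,0,.1]-p)/.2).round(4))
print(T)
```

```text
(np.float64(0.00562078833102728), np.int64(1082))
14.75 [0.456  0.0862 0.382 ]
5 [ 0.002  0.79  -0.362] [-2.316e-01 -2.000e-04  1.580e-02]
6 [ 0.002  0.658 -0.302] [-0.1931 -0.0008  0.0119]
[ 0.46071886 -0.14406203  0.275     ]
```

Run:
```python
from h import *
for i in range(4): print(boom(),readout.get_state()['clock']); [imaging.get_image('wrist') for _ in range(5)]
p=cv2.imread('pics/b.png');cv2.imwrite('pics/b1c.png',cv2.resize(p[110:290,230:450],None,fx=3.5,fy=3.3,interpolation=cv2.INTER_CUBIC))
```

```text
(np.float64(0.005634043490683863), np.int64(1078)) 14.8
(np.float64(0.005601751264084019), np.int64(1078)) 15.1
(np.float64(0.00560881852619681), np.int64(1084)) 15.4
(np.float64(0.005505240006470329), np.int64(1102)) 15.7
```

View pics/b1c.png

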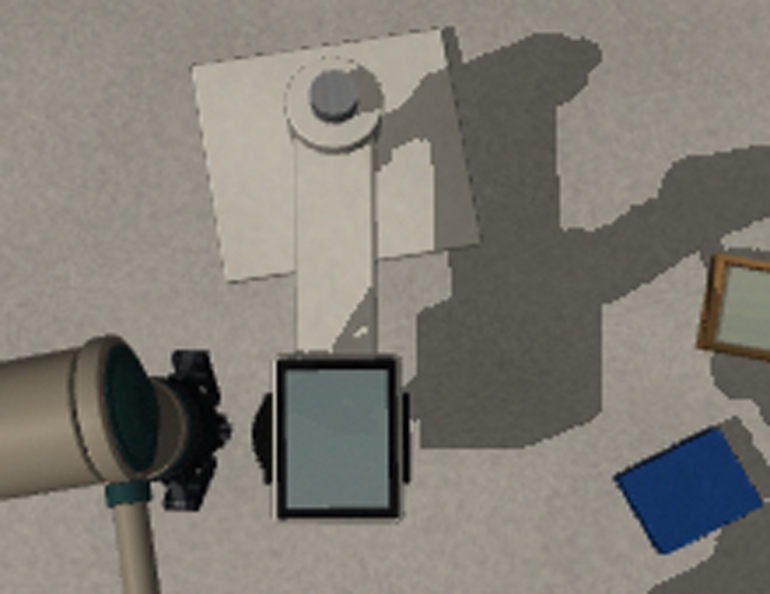

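The crop shows the head (screen centre about (338,437)) standing almost over the stage, whose black rim shows at its left edge near (262,437). The boom lines up with the pixel columns here, so I need a finer angle estimate. I'll add the scene view.

```bash
cat >> h.py <<'E'
def boom2(d=None):
    if d is None: p,d=snap('scene','bs')
    c=imaging.calibration('scene');K,R,t=map(np.array,(c['intrinsics'],c['R'],c['t']))
    v,u=np.mgrid[:400,:640];P=((np.stack([u,v,np.ones_like(u)],-1)@np.linalg.inv(K).T)*d[...,None]-t)@R
    x=P[...,:2]-PIL;r=np.hypot(x[...,0],x[...,1]);m=(r>.08)&(r<.21)&(P[...,2]>.216)&(P[...,2]<.23)&(d>0)
    a=np.arctan2(x[...,1],-x[...,0]);m&=abs(a)<1.2; return a[m].mean().round(4),np.median(a[m]).round(4),m.sum()
E
python3 - <<'E'
from h import *
print(boom2(np.load('pics/s0.npy')),boom2(np.load('pics/s1.npy')))
P=[]
for i in range(4):
    print(boom2(),boom(),readout.get_state()['clock']);P.append(cv2.imread('pics/b.png',0)[200:275,300:350].astype(np.float32));[imaging.get_image('wrist') for _ in range(6)]
w=cv2.createHanningWindow((50,75),cv2.CV_32F)
for q in P[1:]: print(cv2.phaseCorrelate(P[0],q,w))
E
```

```text
(np.float64(-0.7142), np.float64(-0.7146), np.int64(818)) (np.float64(-0.7136), np.float64(-0.7151), np.int64(814))
(np.float64(-0.0051), np.float64(-0.0051), np.int64(761)) (np.float64(-0.008875696332366553), np.int64(1092)) 16.05
(np.float64(-0.0108), np.float64(-0.0095), np.int64(756)) (np.float64(-0.011773666456350775), np.int64(1088)) 16.45
(np.float64(-0.0141), np.float64(-0.0136), np.int64(751)) (np.float64(-0.014082976776055398), np.int64(1077)) 16.85
(np.float64(-0.0158), np.float64(-0.0151), np.int64(752)) (np.float64(-0.017631556685084527), np.int64(1086)) 17.25
((0.2963919355843032, 0.43609003279848935), 0.9517970100402832)
((0.46996575267282026, 0.46603154877720954), 0.7522244852701823)
((0.5601861460753703, 0.36030889318104187), 0.6092641464233398)
```

Call:
servo_tool(moves=[{"dp":[-0.193,-0.001,0.012],"delta_rot":[0.002,0.658,-0.302],"fingers":0},{"dp":[-0.193,-0.001,0.012],"delta_rot":[0.002,0.658,-0.302],"fingers":0},{"dp":[-0.193,-0.001,0.012],"delta_rot":[0.002,0.658,-0.302],"fingers":0},{"dp":[-0.193,-0.001,0.012],"delta_rot":[0.002,0.658,-0.302],"fingers":0},{"dp":[-0.193,-0.001,0.012],"delta_rot":[0.002,0.658,-0.302],"fingers":0}])

```text
clock: 18.05
position: [0.4553, -0.1077, 0.3787]
ee_rot: [-0.053, 0.669, 0.74, 0.042]
contact_force: [1.2, 0.4, -0.0]
width: 0.0001
gripper_force: 0.0
```

Call:
servo_tool(moves=[{"dp":[-0.193,-0.001,0.012],"delta_rot":[0.002,0.658,-0.302],"fingers":0},{"dp":[0,0,0],"delta_rot":[0,0,0],"fingers":0},{"dp":[0,0,0],"delta_rot":[0,0,0],"fingers":0}])

```text
clock: 18.35
position: [0.459, -0.1451, 0.3696]
ee_rot: [-0.078, 0.658, 0.746, 0.063]
contact_force: [-0.2, -0.4, 0.8]
width: -0.0002
gripper_force: 0.0
```

Run:
```python
from h import *
print(boom2(),boom());s,R,p=pose();print(s['clock'],p.round(4),R.round(3).tolist(),to([ 0.4607, -0.1441, 0.275]),contact())
```

```text
(np.float64(-0.0261), np.float64(-0.0237), np.int64(759)) (np.float64(-0.025458822402948177), np.int64(1086))
18.45 [ 0.459  -0.1431  0.3705] [[-0.126, 0.991, -0.033], [0.972, 0.131, 0.197], [0.199, -0.007, -0.98]] [-0.101  0.011  0.466] {'right': (np.float64(-0.1259), np.float64(0.302), np.float64(0.3011)), 'left': (np.float64(-0.5891), np.float64(0.307), np.float64(0.2967))}
```

Call:
servo_tool(moves=[{"dp":[-0.02,0.002,0.093],"delta_rot":[0,0,0],"fingers":0},{"dp":[-0.02,0.002,0.093],"delta_rot":[0,0,0],"fingers":0},{"dp":[-0.02,0.002,0.093],"delta_rot":[0,0,0],"fingers":0},{"dp":[-0.02,0.002,0.093],"delta_rot":[0,0,0],"fingers":0},{"dp":[-0.02,0.002,0.093],"delta_rot":[0,0,0],"fingers":0}])

```text
clock: 18.95
position: [0.4606, -0.1427, 0.2753]
ee_rot: [-0.077, 0.655, 0.749, 0.063]
contact_force: [0.7, 0.6, 0.5]
width: 0.0001
gripper_force: 0.0
```

Call:
servo_tool(moves=[{"dp":[0,0,0],"delta_rot":[0,0,0],"fingers":0},{"dp":[0,0,0],"delta_rot":[0,0,0],"fingers":0}])

```text
clock: 19.15
position: [0.4607, -0.1434, 0.2759]
ee_rot: [-0.077, 0.656, 0.748, 0.063]
contact_force: [0.3, 0.0, 1.1]
width: 0.0001
gripper_force: 0.0
```

Run:
```python
from h import *
print(boom2(),boom());s,R,p=pose();print(s['clock'],p.round(4),contact())
```

```text
(np.float64(-0.0286), np.float64(-0.0296), np.int64(756)) (np.float64(-0.02653626947402355), np.int64(1087))
19.25 [ 0.4611 -0.1443  0.2765] {'right': (np.float64(-0.1311), np.float64(0.3), np.float64(0.2071)), 'left': (np.float64(-0.5968), np.float64(0.305), np.float64(0.2028))}
```

Call:
servo_tool(moves=[{"dp":[0.0098,0,0.002],"delta_rot":[0,0,0],"fingers":0},{"dp":[0.0098,0,0.002],"delta_rot":[0,0,0],"fingers":0},{"dp":[0.0098,0,0.002],"delta_rot":[0,0,0],"fingers":0},{"dp":[0.0098,0,0.002],"delta_rot":[0,0,0],"fingers":0},{"dp":[0.0098,0,0.002],"delta_rot":[0,0,0],"fingers":0}])

```text
clock: 19.75
position: [0.4591, -0.1348, 0.2752]
ee_rot: [-0.078, 0.657, 0.748, 0.063]
contact_force: [0.3, 0.4, -0.6]
width: -0.0001
gripper_force: 0.0
```

Call:
servo_tool(moves=[{"dp":[0.0098,0,0.002],"delta_rot":[0,0,0.05],"fingers":0},{"dp":[0.0098,0,0.002],"delta_rot":[0,0,0.05],"fingers":0},{"dp":[0.0098,0,0.002],"delta_rot":[0,0,0.05],"fingers":0},{"dp":[0.0098,0,0.002],"delta_rot":[0,0,0.05],"fingers":0},{"dp":[0.005,0,0.001],"delta_rot":[0,0,0.05],"fingers":0}])

```text
clock: 20.25
position: [0.458, -0.1257, 0.2751]
ee_rot: [-0.079, 0.666, 0.739, 0.062]
contact_force: [-0.4, -0.1, -0.2]
width: 0.0002
gripper_force: 0.0
```

Run:
```python
from h import *
print(boom2(),boom());s,R,p=pose();print(s['clock'],p.round(4),contact(),s['contact_force'])
```

```text
(np.float64(-0.0374), np.float64(-0.0382), np.int64(755)) (np.float64(-0.030861231187694), np.int64(1093))
20.35 [ 0.4581 -0.1258  0.2751] {'right': (np.float64(-0.0682), np.float64(0.297), np.float64(0.2058)), 'left': (np.float64(-0.5392), np.float64(0.302), np.float64(0.2014))} [ 0.9278542  -0.23496578 -0.69940171]
```

Call:
servo_tool(moves=[{"dp":[0.0025,0,0.0005],"delta_rot":[0,0,0.02],"fingers":0},{"dp":[0.0025,0,0.0005],"delta_rot":[0,0,0.02],"fingers":0},{"dp":[0.0025,0,0.0005],"delta_rot":[0,0,0.02],"fingers":0},{"dp":[0.0025,0,0.0005],"delta_rot":[0,0,0.02],"fingers":0},{"dp":[0.0025,0,0.0005],"delta_rot":[0,0,0.02],"fingers":0}])

```text
clock: 20.85
position: [0.4578, -0.1234, 0.2751]
ee_rot: [-0.079, 0.67, 0.736, 0.062]
contact_force: [-1.1, -0.7, 0.2]
width: -0.0003
gripper_force: 0.0
```

Call:
servo_tool(moves=[{"dp":[0.0025,0,0.0005],"delta_rot":[0,0,0.02],"fingers":0},{"dp":[0.0025,0,0.0005],"delta_rot":[0,0,0.02],"fingers":0},{"dp":[0.0025,0,0.0005],"delta_rot":[0,0,0.02],"fingers":0},{"dp":[0.0025,0,0.0005],"delta_rot":[0,0,0.02],"fingers":0},{"dp":[0.0025,0,0.0005],"delta_rot":[0,0,0.02],"fingers":0}])

```text
clock: 21.35
position: [0.4576, -0.1208, 0.2751]
ee_rot: [-0.079, 0.673, 0.733, 0.062]
contact_force: [0.1, 0.8, 0.2]
width: -0.0
gripper_force: 0.0
```

Call:
servo_tool(moves=[{"dp":[0.0025,0,0.0005],"delta_rot":[0,0,0.02],"fingers":0},{"dp":[0.0025,0,0.0005],"delta_rot":[0,0,0.02],"fingers":0},{"dp":[0.0025,0,0.0005],"delta_rot":[0,0,0.02],"fingers":0},{"dp":[0.0025,0,0.0005],"delta_rot":[0,0,0.02],"fingers":0},{"dp":[0.0025,0,0.0005],"delta_rot":[0,0,0.02],"fingers":0}])

```text
clock: 21.85
position: [0.4574, -0.1183, 0.2751]
ee_rot: [-0.079, 0.677, 0.729, 0.061]
contact_force: [0.3, -0.8, -0.5]
width: 0.0002
gripper_force: 0.0
```

Run:
```python
from h import *
print(boom2(),boom());s,R,p=pose();print(s['clock'],p.round(4),contact(),s['contact_force'])
```

```text
(np.float64(-0.0366), np.float64(-0.0366), np.int64(759)) (np.float64(-0.035142845314223584), np.int64(1086))
21.95 [ 0.4574 -0.1183  0.2751] {'right': (np.float64(-0.0427), np.float64(0.296), np.float64(0.2058)), 'left': (np.float64(-0.516), np.float64(0.3), np.float64(0.2014))} [-0.3355707   0.06878237 -0.68535715]
```

Call:
servo_tool(moves=[{"dp":[0.0025,-0.0007,0.0005],"delta_rot":[0,0,0.017],"fingers":0},{"dp":[0.0025,-0.0007,0.0005],"delta_rot":[0,0,0.017],"fingers":0},{"dp":[0.0025,-0.0007,0.0005],"delta_rot":[0,0,0.017],"fingers":0},{"dp":[0.0025,-0.0007,0.0005],"delta_rot":[0,0,0.017],"fingers":0},{"dp":[0.0025,-0.0007,0.0005],"delta_rot":[0,0,0.017],"fingers":0}])

```text
clock: 22.45
position: [0.4565, -0.1158, 0.2752]
ee_rot: [-0.08, 0.68, 0.726, 0.061]
contact_force: [0.6, 0.6, -0.3]
width: -0.0002
gripper_force: 0.1
```

Call:
servo_tool(moves=[{"dp":[0.0025,-0.0007,0.0005],"delta_rot":[0,0,0.017],"fingers":0},{"dp":[0.0025,-0.0007,0.0005],"delta_rot":[0,0,0.017],"fingers":0},{"dp":[0.0025,-0.0007,0.0005],"delta_rot":[0,0,0.017],"fingers":0},{"dp":[0.0025,-0.0007,0.0005],"delta_rot":[0,0,0.017],"fingers":0},{"dp":[0.0025,-0.0007,0.0005],"delta_rot":[0,0,0.017],"fingers":0}])

```text
clock: 22.95
position: [0.4556, -0.1133, 0.2752]
ee_rot: [-0.08, 0.683, 0.723, 0.06]
contact_force: [0.3, -0.2, 0.3]
width: -0.0002
gripper_force: 0.0
```

Run:
```python
from h import *
print(boom2(),boom());s,R,p=pose();print(s['clock'],p.round(4),contact(),s['contact_force'])
```

```text
(np.float64(-0.0288), np.float64(-0.0285), np.int64(758)) (np.float64(-0.02484902312787375), np.int64(1082))
23.05 [ 0.4556 -0.1133  0.2752] {'right': (np.float64(-0.0256), np.float64(0.296), np.float64(0.2058)), 'left': (np.float64(-0.4982), np.float64(0.301), np.float64(0.2014))} [0.14623391 1.08963897 0.96380124]
```

Call:
servo_tool(moves=[{"dp":[0.0025,-0.0007,0.0005],"delta_rot":[0,0,0.017],"fingers":0},{"dp":[0.0025,-0.0007,0.0005],"delta_rot":[0,0,0.017],"fingers":0},{"dp":[0.0025,-0.0007,0.0005],"delta_rot":[0,0,0.017],"fingers":0},{"dp":[0.0025,-0.0007,0.0005],"delta_rot":[0,0,0.017],"fingers":0},{"dp":[0.0025,-0.0007,0.0005],"delta_rot":[0,0,0.017],"fingers":0}])

```text
clock: 23.55
position: [0.4548, -0.1108, 0.2752]
ee_rot: [-0.08, 0.686, 0.721, 0.06]
contact_force: [1.3, -0.1, 0.2]
width: -0.0002
gripper_force: 0.0
```

Call:
servo_tool(moves=[{"dp":[0.0025,-0.0007,0.0005],"delta_rot":[0,0,0.017],"fingers":0},{"dp":[0.0025,-0.0007,0.0005],"delta_rot":[0,0,0.017],"fingers":0},{"dp":[0.0025,-0.0007,0.0005],"delta_rot":[0,0,0.017],"fingers":0},{"dp":[0.0025,-0.0007,0.0005],"delta_rot":[0,0,0.017],"fingers":0},{"dp":[0.0025,-0.0007,0.0005],"delta_rot":[0,0,0.017],"fingers":0}])

```text
clock: 24.05
position: [0.454, -0.1083, 0.2752]
ee_rot: [-0.08, 0.689, 0.718, 0.06]
contact_force: [-0.3, -0.1, 0.3]
width: -0.0002
gripper_force: 0.0
```

Call:
servo_tool(moves=[{"dp":[0.0025,-0.0007,0.0005],"delta_rot":[0,0,0.017],"fingers":0},{"dp":[0.0025,-0.0007,0.0005],"delta_rot":[0,0,0.017],"fingers":0},{"dp":[0.0025,-0.0007,0.0005],"delta_rot":[0,0,0.017],"fingers":0},{"dp":[0.0025,-0.0007,0.0005],"delta_rot":[0,0,0.017],"fingers":0},{"dp":[0.0025,-0.0007,0.0005],"delta_rot":[0,0,0.017],"fingers":0}])

```text
clock: 24.55
position: [0.4532, -0.1058, 0.2752]
ee_rot: [-0.081, 0.692, 0.715, 0.059]
contact_force: [0.3, 0.1, 0.0]
width: -0.0001
gripper_force: 0.0
```

Run:
```python
from h import *
print(boom2(),boom());s,R,p=pose();print(s['clock'],p.round(4),contact(),s['contact_force'])
```

```text
(np.float64(0.0114), np.float64(0.0106), np.int64(763)) (np.float64(0.0056790023030131205), np.int64(1099))
24.65 [ 0.4531 -0.1058  0.2752] {'right': (np.float64(-0.0001), np.float64(0.297), np.float64(0.2059)), 'left': (np.float64(-0.472), np.float64(0.301), np.float64(0.2015))} [ 0.68479972 -0.59303512 -0.5810083 ]
```

Call:
servo_tool(moves=[{"dp":[-0.05,0,-0.03],"delta_rot":[0,0,0],"fingers":0},{"dp":[-0.02,0,-0.1],"delta_rot":[0,0,0],"fingers":0},{"dp":[0,0,-0.12],"delta_rot":[0,0,0],"fingers":0},{"dp":[0,0,-0.12],"delta_rot":[0,0,0],"fingers":0},{"dp":[0,0,-0.12],"delta_rot":[0,0,0],"fingers":0}])

```text
clock: 25.15
position: [0.4568, -0.1399, 0.3697]
ee_rot: [-0.08, 0.692, 0.715, 0.059]
contact_force: [0.5, 0.4, 0.1]
width: -0.0001
gripper_force: 0.0
```

Run:
```python
from h import *
for i in range(5): print(boom2(),boom(),readout.get_state()['clock']); [imaging.get_image('wrist') for _ in range(5)]
print(pose()[2])
```

```text
(np.float64(0.0214), np.float64(0.022), np.int64(761)) (np.float64(0.025152148877877596), np.int64(1086)) 25.25
(np.float64(0.0295), np.float64(0.0285), np.int64(755)) (np.float64(0.03441810317562509), np.int64(1087)) 25.6
(np.float64(0.0382), np.float64(0.0356), np.int64(759)) (np.float64(0.038126252039648506), np.int64(1082)) 25.95
(np.float64(0.0456), np.float64(0.0458), np.int64(758)) (np.float64(0.042490795890134624), np.int64(1088)) 26.3
(np.float64(0.051), np.float64(0.0519), np.int64(750)) (np.float64(0.048779716491959176), np.int64(1087)) 26.65
[ 0.45681634 -0.1388045   0.36849487]
```

Call:
servo_tool(moves=[{"dp":[0,0,-0.05],"delta_rot":[0,0,0],"fingers":0},{"dp":[0,0,0],"delta_rot":[0,0,0],"fingers":0},{"dp":[0,0,0],"delta_rot":[0,0,0],"fingers":0},{"dp":[0,0,0],"delta_rot":[0,0,0],"fingers":0},{"dp":[0,0,0],"delta_rot":[0,0,0],"fingers":0}])

```text
clock: 27.4
position: [0.4571, -0.1407, 0.3782]
ee_rot: [-0.081, 0.692, 0.715, 0.059]
contact_force: [0.5, 0.2, -0.2]
width: -0.0001
gripper_force: 0.0
```

Call:
servo_tool(moves=[{"dp":[0,0,0],"delta_rot":[0,0,0],"fingers":0},{"dp":[0,0,0],"delta_rot":[0,0,0],"fingers":0},{"dp":[0,0,0],"delta_rot":[0,0,0],"fingers":0},{"dp":[0,0,0],"delta_rot":[0,0,0],"fingers":0},{"dp":[0,0,0],"delta_rot":[0,0,0],"fingers":0}])

```text
clock: 27.9
position: [0.4572, -0.1408, 0.3783]
ee_rot: [-0.081, 0.692, 0.715, 0.059]
contact_force: [0.4, 0.1, 0.1]
width: -0.0
gripper_force: 0.0
```

Run:
```python
from h import *
for i in range(4): print(boom2(),boom(),readout.get_state()['clock']); [imaging.get_image('wrist') for _ in range(3)]
```

```text
(np.float64(0.0717), np.float64(0.0712), np.int64(762)) (np.float64(0.06952865871702617), np.int64(1087)) 28.0
(np.float64(0.0769), np.float64(0.0768), np.int64(749)) (np.float64(0.07326744843751226), np.int64(1088)) 28.25
(np.float64(0.0804), np.float64(0.0803), np.int64(754)) (np.float64(0.0768789622326726), np.int64(1092)) 28.5
(np.float64(0.0823), np.float64(0.0824), np.int64(757)) (np.float64(0.07905063176983178), np.int64(1090)) 28.75
```

Call:
servo_tool(moves=[{"dp":[0,0,0],"delta_rot":[0,0,0],"fingers":0},{"dp":[0,0,0],"delta_rot":[0,0,0],"fingers":0},{"dp":[0,0,0],"delta_rot":[0,0,0],"fingers":0},{"dp":[0,0,0],"delta_rot":[0,0,0],"fingers":0},{"dp":[0,0,0],"delta_rot":[0,0,0],"fingers":0}])

```text
clock: 29.4
position: [0.4572, -0.1407, 0.3783]
ee_rot: [-0.081, 0.692, 0.715, 0.059]
contact_force: [-0.4, 0.3, 0.0]
width: 0.0001
gripper_force: 0.0
```

Call:
servo_tool(moves=[{"dp":[0,0,0],"delta_rot":[0,0,0],"fingers":0},{"dp":[0,0,0],"delta_rot":[0,0,0],"fingers":0},{"dp":[0,0,0],"delta_rot":[0,0,0],"fingers":0},{"dp":[0,0,0],"delta_rot":[0,0,0],"fingers":0},{"dp":[0,0,0],"delta_rot":[0,0,0],"fingers":0}])

```text
clock: 29.9
position: [0.4572, -0.1408, 0.3783]
ee_rot: [-0.081, 0.692, 0.715, 0.059]
contact_force: [-1.1, -0.7, -0.4]
width: 0.0001
gripper_force: 0.0
```

Call:
servo_tool(moves=[{"dp":[0,0,0],"delta_rot":[0,0,0],"fingers":0},{"dp":[0,0,0],"delta_rot":[0,0,0],"fingers":0},{"dp":[0,0,0],"delta_rot":[0,0,0],"fingers":0},{"dp":[0,0,0],"delta_rot":[0,0,0],"fingers":0},{"dp":[0,0,0],"delta_rot":[0,0,0],"fingers":0}])

```text
clock: 30.4
position: [0.4571, -0.1408, 0.3783]
ee_rot: [-0.081, 0.692, 0.715, 0.059]
contact_force: [-0.6, -0.1, 0.3]
width: 0.0002
gripper_force: 0.0
```

Run:
```python
from h import *
for i in range(5): print(boom2(),boom(),readout.get_state()['clock']); [imaging.get_image('wrist') for _ in range(3)]
p=cv2.imread('pics/b.png');q=cv2.imread('pics/bs.png')
cv2.imwrite('pics/m2.png',np.vstack([cv2.resize(p[120:270,250:400],(500,290)),cv2.resize(q[130:290,200:400],(500,300))]))
```

```text
(np.float64(0.1014), np.float64(0.1017), np.int64(750)) (np.float64(0.09969497824761125), np.int64(1086)) 30.5
(np.float64(0.1027), np.float64(0.1022), np.int64(755)) (np.float64(0.10100530057800791), np.int64(1083)) 30.75
(np.float64(0.1051), np.float64(0.1039), np.int64(756)) (np.float64(0.10227098926819843), np.int64(1083)) 31.0
(np.float64(0.11), np.float64(0.1099), np.int64(749)) (np.float64(0.10517235625320144), np.int64(1078)) 31.25
(np.float64(0.1089), np.float64(0.1077), np.int64(757)) (np.float64(0.10605885009645924), np.int64(1081)) 31.5
```

View pics/m2.png

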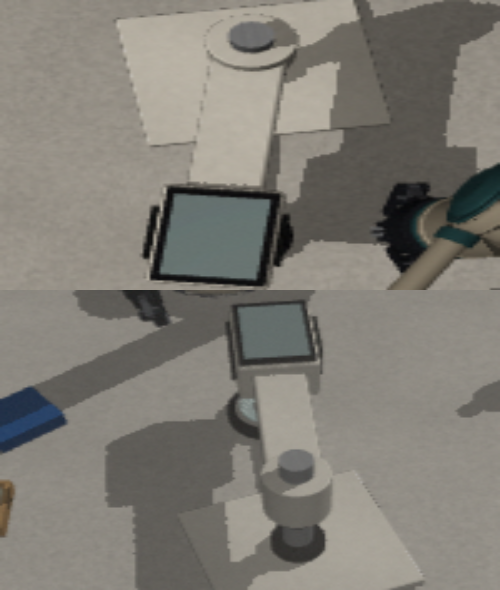

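The head is now over the stage and drifting at about 0.008 rad/s. The tool is clear on the right. While it settles, I'll refine the dish bearing from the first pictures.

Run:
```python
from h import *
for n,f,(u0,v0) in(('top','t0',(320,242)),('scene','s0',(308,193))):
    g=cv2.imread(f'pics/{f}.png');m=np.zeros((400,640),np.uint8);m[v0-22:v0+23,u0-22:u0+23]=1
    k=((g.max(2)<45)&(m>0)).astype(np.uint8)
    c,l,s,_=cv2.connectedComponentsWithStats(k);i=1+s[1:,4].argmax();pts=cv2.findNonZero((l==i).astype(np.uint8))
    el=cv2.fitEllipse(cv2.convexHull(pts))
    c=imaging.calibration(n);K,R,t=map(np.array,(c['intrinsics'],c['R'],c['t']));C=-R.T@t
    def pl(u,v,z):
        r=R.T@np.linalg.inv(K)@[u,v,1];return (C+r*(z-C[2])/r[2])[:2]
    D=pl(*el[0],.024);pc=pl(*{'top':(325,138),'scene':(318,222)}[n],.29);d=D-pc
    print(n,el,D.round(4),pc.round(4),np.hypot(*d).round(4),'phi',np.arctan2(d[1],-d[0]).round(4))
for i in range(3): print(boom2(),boom(),readout.get_state()['clock']); [imaging.get_image('wrist') for _ in range(4)]
```

```text
top ((319.57977294921875, 241.6516571044922), (35.125667572021484, 36.04689407348633), 56.271873474121094) [0.4453 0.0016] [ 0.7437 -0.0199] 0.2992 phi 0.0721Traceback (most recent call last):
  File "<stdin>", line 6, in <module>
cv2.error: OpenCV(4.12.0) /io/opencv/modules/imgproc/src/shapedescr.cpp:361: error: (-201:Incorrect size of input array) There should be at least 5 points to fit the ellipse in function 'fitEllipseNoDirect'
```

Call:
servo_tool(moves=[{"dp":[0,0,0],"delta_rot":[0,0,0],"fingers":0},{"dp":[0,0,0],"delta_rot":[0,0,0],"fingers":0},{"dp":[0,0,0],"delta_rot":[0,0,0],"fingers":0},{"dp":[0,0,0],"delta_rot":[0,0,0],"fingers":0},{"dp":[0,0,0],"delta_rot":[0,0,0],"fingers":0}])

```text
clock: 32.15
position: [0.4571, -0.1408, 0.3783]
ee_rot: [-0.081, 0.692, 0.715, 0.059]
contact_force: [-0.6, -0.3, -0.1]
width: -0.0
gripper_force: 0.0
```

Call:
servo_tool(moves=[{"dp":[0,0,0],"delta_rot":[0,0,0],"fingers":0},{"dp":[0,0,0],"delta_rot":[0,0,0],"fingers":0},{"dp":[0,0,0],"delta_rot":[0,0,0],"fingers":0},{"dp":[0,0,0],"delta_rot":[0,0,0],"fingers":0},{"dp":[0,0,0],"delta_rot":[0,0,0],"fingers":0}])

```text
clock: 32.65
position: [0.4572, -0.1408, 0.3783]
ee_rot: [-0.081, 0.692, 0.715, 0.059]
contact_force: [0.2, -0.0, 0.6]
width: -0.0
gripper_force: 0.0
```

Call:
servo_tool(moves=[{"dp":[0,0,0],"delta_rot":[0,0,0],"fingers":0},{"dp":[0,0,0],"delta_rot":[0,0,0],"fingers":0},{"dp":[0,0,0],"delta_rot":[0,0,0],"fingers":0},{"dp":[0,0,0],"delta_rot":[0,0,0],"fingers":0},{"dp":[0,0,0],"delta_rot":[0,0,0],"fingers":0}])

```text
clock: 33.15
position: [0.4571, -0.1408, 0.3783]
ee_rot: [-0.081, 0.692, 0.715, 0.059]
contact_force: [-0.3, 0.3, 1.2]
width: 0.0
gripper_force: 0.0
```

Call:
servo_tool(moves=[{"dp":[0,0,0],"delta_rot":[0,0,0],"fingers":0},{"dp":[0,0,0],"delta_rot":[0,0,0],"fingers":0},{"dp":[0,0,0],"delta_rot":[0,0,0],"fingers":0},{"dp":[0,0,0],"delta_rot":[0,0,0],"fingers":0},{"dp":[0,0,0],"delta_rot":[0,0,0],"fingers":0}])

```text
clock: 33.65
position: [0.4571, -0.1408, 0.3783]
ee_rot: [-0.081, 0.692, 0.715, 0.059]
contact_force: [0.5, -0.3, 0.5]
width: -0.0001
gripper_force: 0.0
```

Run:
```python
from h import *
for i in range(3): print(boom2(),boom(),readout.get_state()['clock']); [imaging.get_image('wrist') for _ in range(8)]
```

```text
(np.float64(0.1244), np.float64(0.1216), np.int64(750)) (np.float64(0.12086944836012259), np.int64(1082)) 33.75
(np.float64(0.1291), np.float64(0.1301), np.int64(755)) (np.float64(0.12329061702540696), np.int64(1085)) 34.25
(np.float64(0.1307), np.float64(0.1296), np.int64(755)) (np.float64(0.12426806966812999), np.int64(1090)) 34.75
```

Call:
servo_tool(moves=[{"dp":[0,0,0],"delta_rot":[0,0,0],"fingers":0},{"dp":[0,0,0],"delta_rot":[0,0,0],"fingers":0},{"dp":[0,0,0],"delta_rot":[0,0,0],"fingers":0},{"dp":[0,0,0],"delta_rot":[0,0,0],"fingers":0},{"dp":[0,0,0],"delta_rot":[0,0,0],"fingers":0}])

```text
clock: 35.65
position: [0.4572, -0.1408, 0.3783]
ee_rot: [-0.081, 0.692, 0.715, 0.059]
contact_force: [-0.1, 0.5, -0.2]
width: 0.0
gripper_force: 0.0
```

Call:
servo_tool(moves=[{"dp":[0,0,0],"delta_rot":[0,0,0],"fingers":0},{"dp":[0,0,0],"delta_rot":[0,0,0],"fingers":0},{"dp":[0,0,0],"delta_rot":[0,0,0],"fingers":0},{"dp":[0,0,0],"delta_rot":[0,0,0],"fingers":0},{"dp":[0,0,0],"delta_rot":[0,0,0],"fingers":0}])

```text
clock: 36.15
position: [0.4572, -0.1408, 0.3783]
ee_rot: [-0.081, 0.692, 0.715, 0.059]
contact_force: [-0.4, 0.1, 0.3]
width: 0.0003
gripper_force: 0.0
```

Call:
servo_tool(moves=[{"dp":[0,0,0],"delta_rot":[0,0,0],"fingers":0},{"dp":[0,0,0],"delta_rot":[0,0,0],"fingers":0},{"dp":[0,0,0],"delta_rot":[0,0,0],"fingers":0},{"dp":[0,0,0],"delta_rot":[0,0,0],"fingers":0},{"dp":[0,0,0],"delta_rot":[0,0,0],"fingers":0}])

```text
clock: 36.65
position: [0.4572, -0.1408, 0.3783]
ee_rot: [-0.081, 0.692, 0.715, 0.059]
contact_force: [-0.9, -0.8, -0.1]
width: -0.0003
gripper_force: 0.0
```

Call:
servo_tool(moves=[{"dp":[0,0,0],"delta_rot":[0,0,0],"fingers":0},{"dp":[0,0,0],"delta_rot":[0,0,0],"fingers":0},{"dp":[0,0,0],"delta_rot":[0,0,0],"fingers":0},{"dp":[0,0,0],"delta_rot":[0,0,0],"fingers":0},{"dp":[0,0,0],"delta_rot":[0,0,0],"fingers":0}])

```text
clock: 37.15
position: [0.4571, -0.1408, 0.3783]
ee_rot: [-0.081, 0.692, 0.715, 0.059]
contact_force: [-0.4, -0.3, 0.7]
width: 0.0001
gripper_force: 0.0
```

Run:
```python
from h import *
for i in range(4): print(boom2(),boom(),readout.get_state()['clock']); [imaging.get_image('wrist') for _ in range(10)]
```

```text
(np.float64(0.1369), np.float64(0.1361), np.int64(754)) (np.float64(0.12774762053653152), np.int64(1083)) 37.25Traceback (most recent call last):
  File "<stdin>", line 2, in <module>
ValueError: 200 camera calls are used up
```

Call:
servo_tool(moves=[{"dp":[0,0,0],"delta_rot":[0,0,0],"fingers":0},{"dp":[0,0,0],"delta_rot":[0,0,0],"fingers":0},{"dp":[0,0,0],"delta_rot":[0,0,0],"fingers":0},{"dp":[0,0,0],"delta_rot":[0,0,0],"fingers":0},{"dp":[0,0,0],"delta_rot":[0,0,0],"fingers":0}])

```text
clock: 37.8
position: [0.4571, -0.1408, 0.3783]
ee_rot: [-0.081, 0.692, 0.715, 0.059]
contact_force: [0.6, 0.5, -0.2]
width: -0.0001
gripper_force: 0.0
```

Call:
servo_tool(moves=[{"dp":[0,0,0],"delta_rot":[0,0,0],"fingers":0},{"dp":[0,0,0],"delta_rot":[0,0,0],"fingers":0},{"dp":[0,0,0],"delta_rot":[0,0,0],"fingers":0},{"dp":[0,0,0],"delta_rot":[0,0,0],"fingers":0},{"dp":[0,0,0],"delta_rot":[0,0,0],"fingers":0}])

```text
clock: 38.3
position: [0.4571, -0.1408, 0.3782]
ee_rot: [-0.081, 0.692, 0.715, 0.059]
contact_force: [-1.2, 0.1, 1.5]
width: 0.0003
gripper_force: 0.0
```

Call:
servo_tool(moves=[{"dp":[0,0,0],"delta_rot":[0,0,0],"fingers":0},{"dp":[0,0,0],"delta_rot":[0,0,0],"fingers":0},{"dp":[0,0,0],"delta_rot":[0,0,0],"fingers":0},{"dp":[0,0,0],"delta_rot":[0,0,0],"fingers":0},{"dp":[0,0,0],"delta_rot":[0,0,0],"fingers":0}])

```text
clock: 38.8
position: [0.4571, -0.1408, 0.3783]
ee_rot: [-0.081, 0.692, 0.715, 0.059]
contact_force: [0.5, 0.0, -0.4]
width: 0.0001
gripper_force: 0.0
```

Call:
servo_tool(moves=[{"dp":[0,0,0],"delta_rot":[0,0,0],"fingers":0},{"dp":[0,0,0],"delta_rot":[0,0,0],"fingers":0},{"dp":[0,0,0],"delta_rot":[0,0,0],"fingers":0},{"dp":[0,0,0],"delta_rot":[0,0,0],"fingers":0},{"dp":[0,0,0],"delta_rot":[0,0,0],"fingers":0}])

```text
clock: 39.3
position: [0.4572, -0.1408, 0.3783]
ee_rot: [-0.081, 0.692, 0.715, 0.059]
contact_force: [0.6, 0.7, 0.4]
width: -0.0001
gripper_force: 0.0
```

```bash
python3 -c "
from rig import manip
print(manip.sign_off())"
```

```text
the job is handed in; nothing more can be done
None
```

I handed the job in at about 39 s: by my last picture (37.2 s, when the camera calls ran out) the lens was about 18 mm past the dish centre (limit 30 mm), with the boom almost at rest at roughly 0.002 rad/s and the arm clear of everything; the first braking rebounded slightly, so I added one soft nudge on the right pad.

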